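Stack away the tube-capping kit

ROBOT

A 6-joint arm with a two-finger parallel gripper is mounted at the origin on the work surface. World frame = base frame: x ahead of the robot, y to its left, z up, the work surface at z = 0. Lengths are in m, angles in degrees, forces in N, time in s.
With the tool pointing down it reaches from about 0.4 to 0.825 m from the base axis. Payload 7 kg.
Tool frame: the origin (TCP) lies midway between the tips of the shut fingers; the grasp point (between the pads) lies 19 mm behind it; z points along the fingers, y is the direction in which the jaws open and shut (so a half turn about z gives the same grasp; the last joint's range is limited). The gripper opens to 88 mm and grips with 3 to 60 N. Pads are 19 mm wide; open, the fingers measure 130 mm over their backs; the gripper's body (78 mm by 193 mm) begins 47 mm behind the grasp point.
Start: joints at [16.507, 20.546, 0.682, 0, -70.136, -16.507], TCP at [0.675, -0, 0.227] pointing down, gripper open.
Joint ranges: [-176.03, 176.03], [-82.01, 121.73], [-58.28, 71.71], [-173.87, 95.51], [-174.79, -0.11], [-173.66, 173.66]. Speed limits (degrees/s): [136.94, 136.94, 172.46, 180, 180, 180].

INTERFACE

Orientations are given as [roll, pitch, yaw] about the fixed x, y, z axes, in that order (R = Rz(yaw) Ry(pitch) Rx(roll)).
In Python, from plant import ctrl gives the robot as it stands. The module is installed in compiled form; this text tells all that it offers.
- The arm moves only by the tool arm_command, never from a script. Its argument "targets" is a list that holds one entry, the list of rows, each a list of 7 numbers: the turn, a rotation vector about the world's x, y, z in rad, then the shift along the world's x, y, z in cm, then the opening, from 0 (shut) to 1 (fully open). A call has 1 to 8 rows; each row is the pose to reach, as a shift and turn from the pose commanded when the call began; what a row does not reach only later rows make up. A row lasts 1/12 s, in which the tool goes at most 41.7 mm and 7.16 degrees, less where a joint would pass 70% of its speed; a pose out of reach is approached as far as the arm can. A call with a gripper value outside its range is refused whole. The fingers move at their own pace and stop on an object; the grip force is fixed at half the most. Time passes only in rows, so rows that repeat a pose let the fingers close. It gives the time, the measured TCP pose, the force and the opening at its end, in the units of the state.
- ctrl.get_obs(): the state, without advancing time (a new reading comes with each control period).
- ctrl.snapshot(name): name is "scene" or "side" or "wrist"; returns the picture (480x640x3 uint8, blue, green, red); there is no depth.
- ctrl.camera_model(name): a dict with "K" (3x3 intrinsics, pixels), "xyz" and "rotation" of the camera in the world. Camera axes: x right, y up, looking along -z (the intrinsics and any distortion apply to the point x, -y, -z); pixel columns grow to the right and rows downward; lengths in m; the calibration is good to about 2 mm. A picture is of the moment at which its call begins: read the wrist's pose just before it. camera_model takes no time and is no camera call; for the wrist camera it gives the pose at the moment of the call.
- ctrl.close_job(): hands the job in, once; it reports no verdict.
The state is a dict: "clock": time; "joint_pos": joint angles; "qvel": joint speeds; "tau": joint torques, N m; "tool_pos": TCP position; "orientation": TCP orientation; "force": force on the tool from outside, world axes, zero at the start; "moment": the same for the moment, N m; "opening": finger opening in m.
Only numpy, scipy, OpenCV 4.12 (cv2) and the standard library are available. Lean on these libraries where they do the work, as an engineer would, in place of code of your own. Each camera call takes 0.05 s, during which the arm holds its last target. There are 200 camera calls.

TASK

The tube-capping job is over, so put the kit away: shut the lid of the caps box, then stack the empty wooden tube rack, the caps box and the jar of tubes in the empty tray as one stable upright pile, widest base at the bottom and narrowest on top, each lying lengthwise along and centred on the one below. Keep the jar upright, set things down rather than dropping them, and leave everything else on the bench where it is.

Things in the scene. Friction and masses are not known exactly. Their poses are not given: they have to be found in the camera images.
- tray: Shallow grey plastic tray, fixed to the bench, 300 mm long (its y) by 200 mm wide (its x), rim 14 mm high, floor and walls 4 mm thick (inside 292 x 192 mm). Origin: centre of its underside, on the bench; z up. It may be on either side of the bench.
- tube_rack: Loose empty wooden tube rack, low and without a pedestal, about 0.55 kg, holes upwards: a base board 200 mm long (y) x 100 mm wide (x) x 15 mm thick with, centred on it, a block 180 mm long (y) x 60 mm wide (x) whose flat top with two rows of six open holes (17 mm) is 60 mm above the underside. It can be gripped across the 60 mm block, above the base board. Origin: centre of its underside; z up.
- caps_box: Loose white plastic box of caps with a hinged lid, about 0.25 kg, 130 mm long (y) x 60 mm wide (x), rim 50 mm high, 55 mm high with the lid shut. The lid is hinged along the whole long edge on the +x side, which at the start is turned away from the robot. It can be gripped across its 60 mm width once the lid is shut. Origin: centre of its underside; z up.
- caps_lid (a joint): Angle of the caps box's lid: 0 shut flat on the rim, about 1.57 standing straight up, 1.95 (stop) leaning back outwards. Light stiff hinge (about 0.02 N m) that stays where it is left; it starts open at 1.35 to 1.85.
- lid_hinge (a point): Middle of the lid's hinge line, on the box's upper long edge at box x = +30 mm, 50 mm above the box's underside. The hinge line runs along the box's y.
- lid_edge (a point): Middle of the lid's free long edge on its outer (upper when shut) face, 60 mm from the hinge. The lid is a plate 60 x 130 x 5 mm with a 6 mm thumb tab beyond this point.
- tube_jar: Loose upright screw-top clear jar of tubes, round, body 54 mm and white cap 56 mm in diameter, 95 mm high (cap from 77 mm up), about 0.16 kg. Origin: centre of its underside; z up.
- basin: Bystander, loose: red basin with blue caps, 112 mm across, 55 mm high, at the back. Origin: centre of its underside.
- tape_roll: Bystander, loose: roll of packing tape lying flat, 90 mm across, 48 mm high. Origin: centre of its underside.
- loose_tube_a: Bystander, loose: small capped tube lying on the bench, 70 mm long (its x), 17 mm high. Origin: under its middle.
- loose_tube_b: Bystander, loose: a second such tube, same size and origin.

How it is judged (in metres and radians):
At the end, for the whole second after the job is handed in: Rack flat on the tray floor along the tray (0.3 rad); box, lid shut (0.05 rad), on the rack along it either way (0.2 rad), centred within 12 mm across, 25 mm along; jar upright on the lid, centred within 15 mm across, 25 mm along; all released and at rest (horizontal distance between tube_rack and tray below 0.075 m and z of tube_rack in the frame of tray between 0.002 and 0.007 m and angle between tube_rack's own z axis and vertical below 0.03 rad and angle between the y axis of tube_rack and the y axis of tray, either way round below 0.3 rad and value of joint caps_lid below 0.05 rad and z of caps_box in the frame of tube_rack between 0.057 and 0.063 m and x of caps_box in the frame of tube_rack between -0.012 and 0.012 m and y of caps_box in the frame of tube_rack between -0.025 and 0.025 m and angle between the y axis of caps_box and the y axis of tube_rack, either way round below 0.2 rad and angle between each of caps_box, tube_jar's own z axis and vertical below 0.05 rad and z of tube_jar in the frame of caps_box between 0.052 and 0.059 m and x of tube_jar in the frame of caps_box between -0.015 and 0.015 m and y of tube_jar in the frame of caps_box between -0.025 and 0.025 m and linear speed of each of tube_rack, caps_box, tube_jar below 0.02 m/s); the robot touches nothing.
It fails at once if the jar is tipped over (more than 0.6 rad) (angle between tube_jar's own z axis and vertical above 0.6 rad).
It fails at once if the jar, box or rack is dropped: moves faster than 0.6 m/s without the fingers holding it ((linear speed of tube_jar above 0.6 m/s and contact force between tube_jar and the fingers below 0.1 N) or (linear speed of caps_box above 0.6 m/s and contact force between caps_box and the fingers below 0.1 N) or (linear speed of tube_rack above 0.6 m/s and contact force between tube_rack and the fingers below 0.1 N)).
It fails at once if the basin, tape roll or a loose tube is moved more than 30 mm (distance of any of basin, tape_roll, loose_tube_a, loose_tube_b from where it was at the start of the episode above 0.03 m).
It also fails if it takes over 72 s, if anything falls off the work surface, if the arm or the gripper's body presses on something with over 40 N, if the wrist force passes 120 N, or if a joint passes its speed limit or range.

## Working session

There is one attempt and no reset: what is moved stays moved. The work goes in short steps, Python scripts to look and compute and a tool call to move; the robot and the scene stay as the last step left them, time stands still between calls to the robot, and variables do not carry over. Pictures are saved under pics/ and viewed, about 8 in all and at most 12, crops included, and the job is handed in when it is done.

Besides the shell and the picture viewer there is one more tool, called after "Request:" as name(argument=value, ...), one argument or row to a line, values as JSON. arm_command: Moves the arm, as the interface text tells. Its arguments: {"type":"object","properties":{"targets":{"type":"array","items":{"type":"array","items":{"type":"array","items":{"type":"number"}}}}},"required":["targets"]}

```bash
mkdir -p pics; cat > h.py <<'E'
import numpy as np, cv2
from plant import ctrl
def snap(n,f=None):
    m=ctrl.camera_model(n); im=ctrl.snapshot(n)
    if f: cv2.imwrite(f'pics/{f}.png',im)
    return m,im
def ray(m,u,v):
    K=np.array(m['K']);d=np.array([(u-K[0,2])/K[0,0],-(v-K[1,2])/K[1,1],-1.])
    return np.array(m['xyz']),np.array(m['rotation'])@d
def onz(m,u,v,z):
    o,d=ray(m,u,v);return o+d*(z-o[2])/d[2]
def tri(obs):
    A=0;b=0
    for m,u,v in obs:
        o,d=ray(m,u,v);d=d/np.linalg.norm(d);P=np.eye(3)-np.outer(d,d);A=A+P;b=b+P@o
    return np.linalg.solve(A,b)
def proj(m,p):
    c=np.array(m['rotation']).T@(np.array(p)-m['xyz']);K=np.array(m['K'])
    return K[0,0]*c[0]/-c[2]+K[0,2],K[1,1]*-c[1]/-c[2]+K[1,2]
E
python3 - <<'E'
from h import *
import pickle
d={}
for n in('scene','side','wrist'):
    m,im=snap(n,n+'0');d[n]=(m,im);print(n,{k:(np.round(v,3).tolist() if not isinstance(v,str) else v) for k,v in m.items()})
pickle.dump(d,open('d0.pkl','wb'))
print(ctrl.get_obs())
E
```

```text
scene {'K': [[593.738, 0.0, 316.403], [0.0, 593.738, 227.964], [0.0, 0.0, 1.0]], 'xyz': [1.368, -0.003, 0.933], 'rotation': [41.243, -0.358, 88.175]}
side {'K': [[604.274, 0.0, 326.677], [0.0, 604.274, 236.079], [0.0, 0.0, 1.0]], 'xyz': [0.321, 0.618, 0.85], 'rotation': [40.424, -0.426, -154.351]}
wrist {'K': [[338.865, 0.0, 328.224], [0.0, 338.865, 235.119], [0.0, 0.0, 1.0]], 'xyz': [0.674, -0.083, 0.383], 'rotation': [-17.593, -0.092, 179.957]}
{'clock': 0.15, 'joint_pos': array([ 1.65071128e+01,  2.05831733e+01,  6.46496841e-01, -1.38983724e-02,
       -7.01378549e+01, -1.65075209e+01]), 'qvel': array([ 0.08431833, -0.16593935,  0.23232928,  0.12033701,  0.00965471,
       -0.0849914 ]), 'tau': array([ 1.39394037e-04, -5.83274567e+01,  2.93289685e+01,  7.00122759e+00,
        8.75052094e-03, -9.76538854e-05]), 'tool_pos': array([ 6.74625187e-01, -3.08128336e-05,  2.25832179e-01]), 'orientation': array([ 1.79924828e+02, -8.65065723e-03, -9.00051330e+01]), 'force': array([-0.44184281, -0.11802311,  0.29532841]), 'moment': array([ 0.00074   ,  0.00802801, -0.00530539]), 'opening': 0.08769024828299395}
```

View pics/scene0.png

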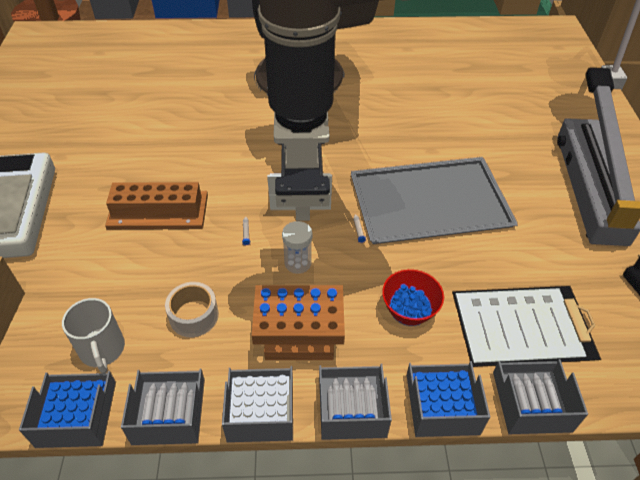

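View pics/side0.png

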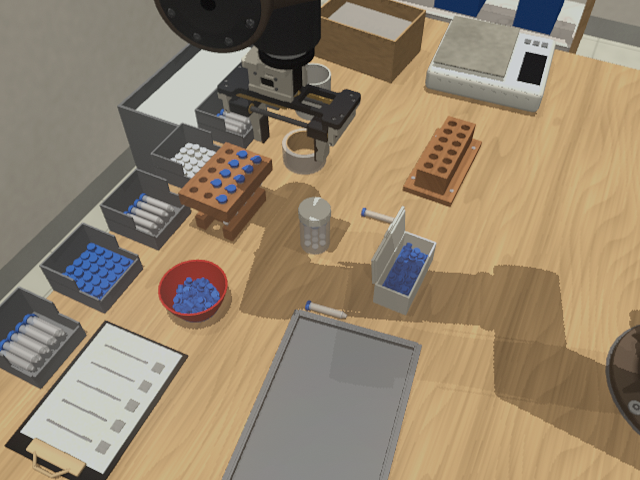

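View wrist.

Scene: the rack is at about (155,205), the tray at (433,200) and the jar at (297,245). The loose tubes are at (246,231) and (359,229), and the box is hidden behind the gripper. Side: the box with its open lid is at (405,265), the jar at (315,225), the rack at (445,160), and the tray is cut off at the bottom.

```bash
cat >> h.py <<'E'
from scipy.spatial.transform import Rotation as Rn
_cm=ctrl.camera_model
def cam(n):
    m=dict(_cm(n)); m['rotation']=Rn.from_euler('xyz',m['rotation'],degrees=True).as_matrix(); return m
def snap(n,f=None):
    m=cam(n); im=ctrl.snapshot(n)
    if f: cv2.imwrite(f'pics/{f}.png',im)
    return m,im
E
python3 - <<'E'
from h import *
s=cam('scene');d=cam('side')
print(ctrl.camera_model('scene').keys())
for n,u,v in [('tray',351,171),('tray',484,158),('tray',517,225),('tray',373,243)]: print(n,onz(s,u,v,.014).round(3))
# rack block top corners in scene
for u,v in [(112,183),(200,184),(194,205),(106,203)]: print('racktop?',onz(s,u,v,.06).round(3))
print('jar cap scene',onz(s,298,229,.095), 'side',onz(d,314,209,.095), tri([(s,298,229),(d,314,209)]))
print('tubes',onz(s,246,231,.008),onz(s,359,229,.008),onz(d,377,216,.008),onz(d,327,310,.008))
print('basin',onz(s,413,285,.055),'tape',onz(s,191,300,.048))
for u,v in [(434,236),(374,289),(406,312),(376,248),(405,207),(372,279)]: print('box',onz(d,u,v,.05).round(3))
E
```

```text
dict_keys(['K', 'xyz', 'rotation'])
tray [0.395 0.112 0.014]
tray [0.359 0.421 0.014]
tray [0.566 0.445 0.014]
tray [0.606 0.141 0.014]
racktop? [ 0.467 -0.395  0.06 ]
racktop? [ 0.475 -0.212  0.06 ]
racktop? [ 0.535 -0.218  0.06 ]
racktop? [ 0.525 -0.396  0.06 ]
jar cap scene [ 0.63547705 -0.00852305  0.095     ] side [ 0.6401292  -0.00904858  0.095     ] [ 0.63868329 -0.00779428  0.0977569 ]
tubes [ 0.56207018 -0.11625598  0.008     ] [0.56275623 0.11701489 0.008     ] [ 0.56219722 -0.11734288  0.008     ] [0.55578651 0.11391835 0.008     ]
basin [0.74102683 0.19831091 0.055     ] tape [ 0.75794557 -0.20201325  0.048     ]
box [ 0.443 -0.081  0.05 ]
box [0.493 0.069 0.05 ]
box [0.431 0.088 0.05 ]
box [ 0.523 -0.011  0.05 ]
box [ 0.513 -0.123  0.05 ]
box [0.504 0.052 0.05 ]
```

View pics/wrist0.png

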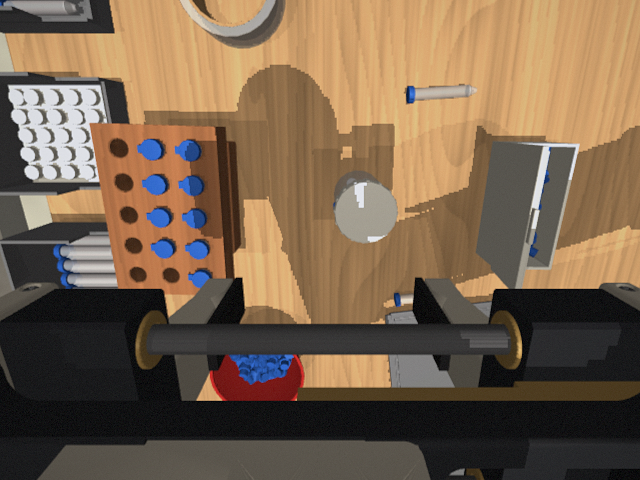

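Wrist: the box with its raised lid is at (525,205), the jar cap at (365,212), and the tube-capping rack is on the left. I'll move above the box for a closer look.

Request:
arm_command(
  targets=[
    [[0, 0, 0, -4, 1, 2.5, 0.5], [0, 0, 0, -8, 2, 2.5, 0], [0, 0, 0, -12, 3, 2.5, 0], [0, 0, 0, -16, 4, 2.5, 0], [0, 0, 0, -17.5, 5, 2.5, 0], [0, 0, 0, -17.5, 5, 2.5, 0], [0, 0, 0, -17.5, 5, 2.5, 0]],
  ],
)

```text
clock: 0.73
tool_pos: [0.4993, 0.0505, 0.2524]
orientation: [-179.9, 0.0, -89.9]
force: [0.6, 0.2, -0.7]
opening: 0.0465
```

```bash
python3 - <<'E'
from h import *
import pickle
w=snap('wrist','wrist1');s=snap('scene','scene1');d=snap('side','side1')
pickle.dump((w,s,d),open('d1.pkl','wb'))
print(ctrl.get_obs()['tool_pos'],w[0]['xyz'])
a=cv2.resize(s[1][140:340,90:530],(800,364))
b=d[1][100:340,240:560]; b=cv2.resize(b,(320,240))
cv2.imwrite('pics/combo1.png',np.vstack([np.hstack([cv2.resize(w[1],(480,360)),b.repeat(1,0)[:240].repeat(1,1) if 0 else cv2.copyMakeBorder(b,0,120,0,0,0)]),a[:240]]))
E
```

```text
[0.50062357 0.04993177 0.25141175] [ 0.4984612  -0.03261309  0.40973943]
```

View pics/wrist1.png

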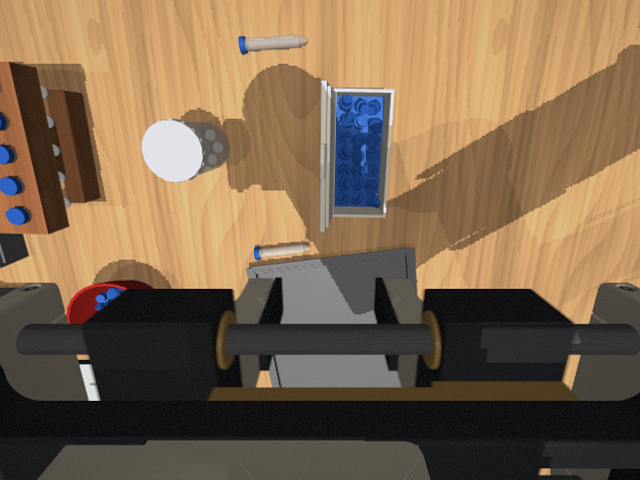

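Wrist: the box's open rim runs from (334,90) and (394,90) to (385,216). The lid edge seen edge-on runs (323,82)–(322,230). The jar is at (172,150) and the tubes at (272,43) and (281,251).

```bash
python3 - <<'E'
from h import *
import pickle
w,s,d=pickle.load(open('d1.pkl','rb'))
m=w[0]
for u,v in [(335,89),(394,89),(386,217),(332,217)]: print('rim',onz(m,u,v,.05).round(4))
for z in (.10,.11,.115): print('lid',z,onz(m,323,81,z).round(3),onz(m,323,231,z).round(3),onz(m,322,158,z).round(3))
D=d[0]
for u,v in [(434,236),(406,312),(374,289)]: print('side rim',onz(D,u,v,.05).round(3))
print('box corner tri',tri([(m,394,89),(D,434,236)]),tri([(m,386,217),(D,406,312)]))
print('lid tri far',tri([(m,323,81),(D,405,207)]),'near',tri([(m,323,231),(D,373,268)]))
E

```

```text
rim [ 0.4924 -0.0684  0.05  ]
rim [ 0.4346 -0.0684  0.05  ]
rim [0.4356 0.0609 0.05  ]
rim [0.4947 0.061  0.05  ]
lid 0.1 [ 0.503 -0.07   0.1  ] [0.504 0.062 0.1  ] [ 0.504 -0.006  0.1  ]
lid 0.11 [ 0.503 -0.068  0.11 ] [0.504 0.059 0.11 ] [ 0.504 -0.007  0.11 ]
lid 0.115 [ 0.503 -0.068  0.115] [0.504 0.057 0.115] [ 0.504 -0.008  0.115]
side rim [ 0.443 -0.081  0.05 ]
side rim [0.431 0.088 0.05 ]
side rim [0.493 0.069 0.05 ]
box corner tri [ 0.43896328 -0.06615753  0.06748058] [0.43267031 0.06880819 0.0219976 ]
lid tri far [ 0.50115087 -0.06922636  0.10778464] near [0.50231204 0.06323456 0.09412566]
```

View pics/combo1.png

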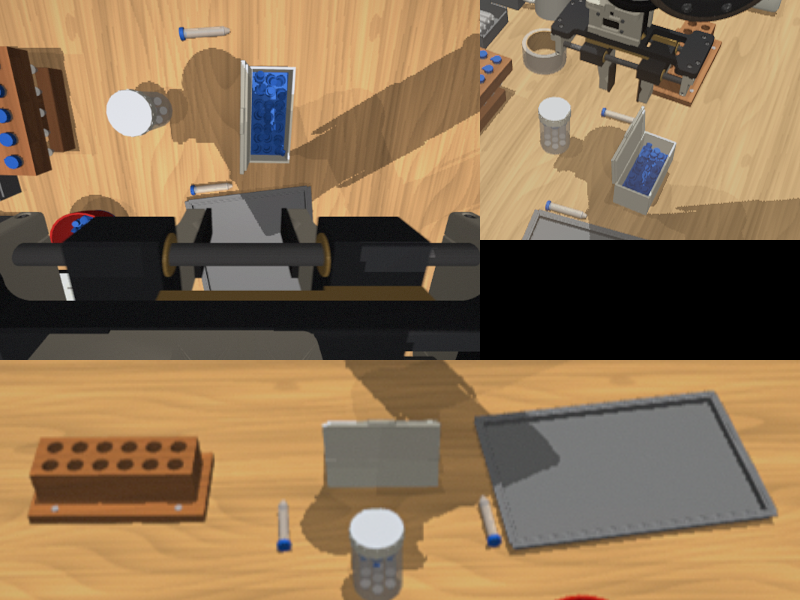

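Request:
arm_command(
  targets=[
    [[0, 0, 0, 2.4, -2.7, 0, 0], [0, 0, 0, 4.8, -5.4, 0, 0], [0, 0, 0, 4.8, -5.4, -4, 0], [0, 0, 0, 4.8, -5.4, -8, 0], [0, 0, 0, 4.8, -5.4, -12, 0], [0, 0, 0, 4.8, -5.4, -15, 0], [0, 0, 0, 4.8, -5.4, -16.4, 0], [0, 0, 0, 4.8, -5.4, -16.4, 0]],
  ],
)

```text
clock: 1.55
tool_pos: [0.5459, -0.0054, 0.0828]
orientation: [179.5, -0.1, -90.1]
force: [-0.8, 1.0, -0.2]
opening: 0.0003
```

Request:
arm_command(
  targets=[
    [[0, 0, 0, -1.5, 0, 0, 0], [0, 0, 0, -3, 0, 0, 0], [0, 0, 0, -4.2, 0, 0, 0], [0, 0, 0, -5.4, 0, 0, 0], [0, 0, 0, -6.4, 0, -0.2, 0], [0, 0, 0, -7.2, 0, -0.6, 0], [0, 0, 0, -7.6, 0, -1.2, 0], [0, 0, 0, -7.6, 0, -1.8, 0]],
  ],
)

```text
clock: 2.22
tool_pos: [0.4716, -0.0041, 0.0694]
orientation: [-180.0, 0.0, -90.0]
force: [-0.3, -0.4, -0.7]
opening: 0.0005
```

Request:
arm_command(
  targets=[
    [[0, 0, 0, 0, 0, -0.4, 0], [0, 0, 0, -0.3, 0, -0.9, 0], [0, 0, 0, -0.4, 0, -1.3, 0], [0, 0, 0, -0.4, 0, -1.5, 0], [0, 0, 0, -0.4, 0, -1.6, 0]],
  ],
)

```text
clock: 2.63
tool_pos: [0.468, -0.0041, 0.0549]
orientation: [180.0, -0.1, -89.9]
force: [-14.4, 2.6, 39.9]
opening: 0.0007
```

Request:
arm_command(
  targets=[
    [[0, 0, 0, 0, 0, 3, 0], [0, 0, 0, 0, 0, 7, 0], [0, 0, 0, 0.5, -3, 10, 0.5], [0, 0, 0, 1, -6, 12, 1], [0, 0, 0, 2, -10, 14, 1], [0, 0, 0, 3, -14, 16, 1], [0, 0, 0, 3, -18, 18, 1], [0, 0, 0, 3.2, -21.6, 20, 1]],
  ],
)

```text
clock: 3.3
tool_pos: [0.4994, -0.2123, 0.2488]
orientation: [180.0, 0.0, -90.0]
force: [1.1, 0.1, -0.9]
opening: 0.0344
```

Request:
arm_command(
  targets=[
    [[0, 0, 0, 0, 0, 0, 1], [0, 0, 0, 0, 0, 0, 1]],
  ],
)

```text
clock: 3.47
tool_pos: [0.4998, -0.2125, 0.2486]
orientation: [-179.9, -0.0, -90.2]
force: [0.1, 1.4, -1.2]
opening: 0.0482
```

```bash
python3 - <<'E'
from h import *
import pickle
w=snap('wrist','wrist2');s=snap('scene','scene2');d=snap('side','side2')
pickle.dump((w,s,d),open('d2.pkl','wb'))
print(ctrl.get_obs()['tool_pos'],w[0]['xyz'])
a=np.hstack([w[1][:300,:],]);b=np.hstack([d[1][160:320,340:500],s[1][140:300,90:410],d[1][100:260,380:540]])
cv2.imwrite('pics/combo2.png',np.vstack([a,b]))
E
```

```text
[ 0.4989808  -0.20991965  0.24736   ] [ 0.49859057 -0.29545925  0.40604475]
```

View pics/combo2.png

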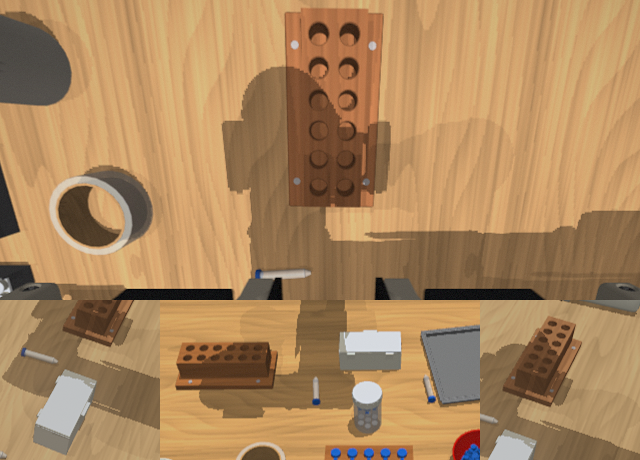

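The lid looks shut. The rack holes run (319,34)–(319,187) and (349,34)–(345,187) in the wrist view.

```bash
python3 - <<'E'
from h import *
import pickle
w,s,d=pickle.load(open('d2.pkl','rb'))
m=w[0];S=s[0];D=d[0]
P=[onz(m,u,v,.06) for u,v in [(319,34),(349,34),(345,187),(319,187)]]
print(np.round(P,4),'c',np.mean(P,0).round(4))
a=(P[2]+P[3]-P[0]-P[1]);print('yaw',np.degrees(np.arctan2(-a[0],a[1])))
B=[onz(m,u,v,.015) for u,v in [(286,12),(383,14),(373,208),(289,206)]];print('board',np.round(B,4),np.mean(B,0).round(4))
# height via end holes seen by wrist & scene: scene block corners
for wu,sc in [((301,9),(112,183)),((372,10),(106,203))]: pass
for n,wp,sp in [('far near-robot corner',(372,9),(182-160+90,343-300+140)),('near',(368,207),(268-160+90,343-300+140))]: print(n,tri([(m,*wp),(S,*sp)]).round(4))
# box from scene (lid top near edge, far edge): crop px -> full
for u,v in [(345,332),(399,332),(401,351),(340,351)]: print('boxtop',onz(S,u-70,v-160,.055).round(4))
for u,v in [(68,371),(96,380),(67,424),(36,413)]: print('boxtop side',onz(D,u+340,v-140,.055).round(4))
# tray refine from scene2
g=cv2.cvtColor(s[1],cv2.COLOR_BGR2HSV)
M=((g[:,:,1]<45)&(g[:,:,2]>70)&(g[:,:,2]<170)).astype('uint8');M[:150]=0;M[250:]=0;M[:,:340]=0;M[:,525:]=0
M=cv2.morphologyEx(M,cv2.MORPH_OPEN,np.ones((3,3)))
c=max(cv2.findContours(M,0,2)[0],key=cv2.contourArea);q=cv2.approxPolyDP(cv2.convexHull(c),8,True)[:,0];print(q.tolist())
T=np.array([onz(S,u,v,.014) for u,v in q]);print(T.round(4),T.mean(0).round(4))
E
```

```text
[[ 0.5068 -0.376   0.06  ]
 [ 0.4798 -0.3758  0.06  ]
 [ 0.4819 -0.2374  0.06  ]
 [ 0.5086 -0.2375  0.06  ]] c [ 0.4943 -0.3067  0.06  ]
yaw -0.8081037962077255
board [[ 0.5407 -0.406   0.015 ]
 [ 0.4435 -0.4038  0.015 ]
 [ 0.4464 -0.2048  0.015 ]
 [ 0.5455 -0.2076  0.015 ]] [ 0.494  -0.3056  0.015 ]
far near-robot corner [ 0.4589 -0.3983  0.0519]
near [ 0.4578 -0.2165  0.0486]
boxtop [ 0.4371 -0.0562  0.055 ]
boxtop [0.44   0.0595 0.055 ]
boxtop [0.4974 0.061  0.055 ]
boxtop [ 0.4941 -0.0658  0.055 ]
boxtop side [ 0.4866 -0.0673  0.055 ]
boxtop side [ 0.4359 -0.0692  0.055 ]
boxtop side [0.4478 0.0402 0.055 ]
boxtop side [0.5015 0.0416 0.055 ]
[[516, 222], [372, 243], [351, 172], [482, 158]]
[[0.5573 0.4447 0.014 ]
 [0.6061 0.1395 0.014 ]
 [0.3979 0.1117 0.014 ]
 [0.3589 0.4165 0.014 ]] [0.48   0.2781 0.014 ]
```

Request:
arm_command(
  targets=[
    [[0, 0, 0, -0.2, -3.5, 0, 1], [0, 0, 0, -0.5, -7, 0, 1], [0, 0, 0, -0.5, -9.4, -2, 1], [0, 0, 0, -0.5, -9.4, -6, 1], [0, 0, 0, -0.5, -9.4, -10, 1], [0, 0, 0, -0.5, -9.4, -14, 1], [0, 0, 0, -0.5, -9.4, -16, 1], [0, 0, 0, -0.5, -9.4, -16, 1]],
  ],
)

```text
clock: 4.28
tool_pos: [0.4909, -0.302, 0.0827]
orientation: [179.4, 0.2, -89.9]
force: [0.7, 0.5, -0.5]
opening: 0.0874
```

Request:
arm_command(
  targets=[
    [[0, 0, 0, 0, 0, -3, 1], [0, 0, 0, 0, 0, -5, 1], [0, 0, 0, 0, 0, -6.3, 1], [0, 0, 0, 0, 0, -6.3, 1], [0, 0, 0, 0, 0, -6.3, 0], [0, 0, 0, 0, 0, -6.3, 0], [0, 0, 0, 0, 0, -6.3, 0], [0, 0, 0, 0, 0, -6.3, 0]],
  ],
)

```text
clock: 4.95
tool_pos: [0.4954, -0.3047, 0.0269]
orientation: [-179.9, -0.0, -90.0]
force: [-0.5, -0.4, -0.4]
opening: 0.0663
```

Request:
arm_command(
  targets=[
    [[0, 0, 0, 0, 0, 0, 0], [0, 0, 0, 0, 0, 0, 0], [0, 0, 0, 0, 0, 0, 0]],
  ],
)

```text
clock: 5.2
tool_pos: [0.4953, -0.3047, 0.0266]
orientation: [-179.9, -0.0, -90.0]
force: [-0.4, 2.4, 7.1]
opening: 0.0597
```

Request:
arm_command(
  targets=[
    [[0, 0, 0, 0, 0, 1, 0], [0, 0, 0, 0, 0, 3, 0], [0, 0, 0, 0, 0, 6, 0], [0, 0, 0, 0, 1, 9, 0], [0, 0, 0, 0, 3, 11.5, 0], [0, 0, 0, 0, 6, 13.5, 0], [0, 0, 0, -0.3, 9, 14.5, 0], [0, 0, 0.02, -0.4, 12, 15, 0]],
  ],
)

```text
clock: 5.87
tool_pos: [0.4899, -0.1836, 0.1772]
orientation: [-179.9, 0.0, -88.9]
force: [1.4, 0.8, -5.9]
opening: 0.0598
```

Request:
arm_command(
  targets=[
    [[0, 0, 0, 0, 3, 0, 0], [0, 0, 0.02, 0, 6, 0, 0], [0, 0, 0.04, -0.1, 9, 0, 0], [0, 0, 0.06, -0.2, 12, 0, 0], [0, 0, 0.08, -0.4, 15, 0, 0], [0, 0, 0.1, -0.6, 18, 0, 0], [0, 0, 0.12, -0.8, 21, 0, 0], [0, 0, 0.12, -0.9, 24, 0, 0]],
  ],
)

```text
clock: 6.53
tool_pos: [0.4799, 0.0564, 0.1753]
orientation: [179.9, 0.0, -81.9]
force: [0.8, 0.5, -5.6]
opening: 0.0599
```

Request:
arm_command(
  targets=[
    [[0, 0, 0, 0, 3, 0, 0], [0, 0, 0, 0, 6, 0, 0], [0, 0, 0, -0.1, 9, 0, 0], [0, 0, 0, -0.2, 12, 0, 0], [0, 0, 0, -0.2, 15, 0, 0], [0, 0, 0, -0.2, 18, 0, 0], [0, 0, 0, -0.2, 20, 0, 0], [0, 0, 0, -0.2, 21, -0.5, 0]],
  ],
)

```text
clock: 7.2
tool_pos: [0.4793, 0.2678, 0.1709]
orientation: [-180.0, 0.0, -81.9]
force: [0.4, -0.4, -4.7]
opening: 0.0598
```

Request:
arm_command(
  targets=[
    [[0, 0, 0, 0, 0.6, -1, 0], [0, 0, 0, 0, 1.2, -3, 0], [0, 0, 0, 0, 1.2, -5, 0], [0, 0, 0, 0, 1.2, -7, 0], [0, 0, 0, 0, 1.2, -8.5, 0], [0, 0, 0, 0, 1.2, -9.5, 0], [0, 0, 0, 0, 1.2, -10, 0], [0, 0, 0, 0, 1.2, -10, 0]],
  ],
)

```text
clock: 7.87
tool_pos: [0.4789, 0.2762, 0.0692]
orientation: [179.9, -0.1, -82.0]
force: [-0.1, -1.4, -4.5]
opening: 0.0597
```

```bash
python3 - <<'E'
from h import *
import pickle
w=snap('wrist','wrist3');s=snap('scene','scene3');d=snap('side','side3')
pickle.dump((w,s,d),open('d3.pkl','wb'))
o=ctrl.get_obs();print(o['tool_pos'],o['orientation'],o['opening'],w[0]['xyz'])
cv2.imwrite('pics/combo3.png',np.vstack([np.hstack([w[1][:,100:580][:300],s[1][120:420,330:630]]), ]))
E
```

```text
[0.48002275 0.27766273 0.07129135] [-1.79935409e+02  4.10094796e-02 -8.19812378e+01] 0.05967055294800801 [0.48986243 0.19432805 0.22669735]
```

View pics/combo3.png

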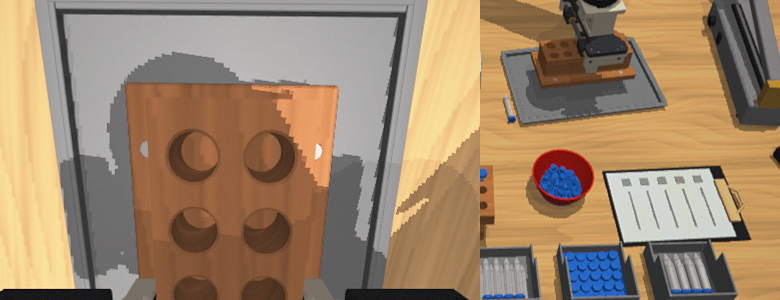

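The rack is held parallel with and centred in the tray, so I'll lower it.

Request:
arm_command(
  targets=[
    [[0, 0, 0, 0, 0.1, -1.2, 0], [0, 0, 0, 0, 0.1, -2.2, 0], [0, 0, 0, 0, 0.1, -3, 0], [0, 0, 0, 0, 0.1, -3.4, 0], [0, 0, 0, 0, 0.1, -3.7, 0], [0, 0, 0, 0, 0.1, -3.85, 0], [0, 0, 0, 0, 0.1, -3.9, 0], [0, 0, 0, 0, 0.1, -3.9, 0]],
  ],
)

```text
clock: 8.68
tool_pos: [0.4796, 0.2786, 0.0316]
orientation: [-180.0, 0.0, -82.0]
force: [-0.5, -0.1, -4.7]
opening: 0.0598
```

Request:
arm_command(
  targets=[
    [[0, 0, 0, 0, 0, -0.1, 0], [0, 0, 0, 0, 0, -0.15, 0], [0, 0, 0, 0, 0, -0.2, 0]],
  ],
)

```text
clock: 8.93
tool_pos: [0.4797, 0.2787, 0.0305]
orientation: [-180.0, 0.0, -82.0]
force: [-5.9, -1.1, 11.3]
opening: 0.0599
```

Request:
arm_command(
  targets=[
    [[0, 0, 0, 0, 0, 0, 1], [0, 0, 0, 0, 0, 0, 1], [0, 0, 0, 0, 0, 0, 1], [0, 0, 0, 0, 0, 0, 1], [0, 0, 0, 0, 0, 1, 1], [0, 0, 0, 0, 0, 4, 1], [0, 0, 0, 0, 0, 8, 1], [0, 0, 0, 0, 0, 12, 1]],
  ],
)

```text
clock: 9.6
tool_pos: [0.479, 0.2777, 0.1509]
orientation: [179.9, -0.1, -82.0]
force: [1.0, 1.3, 0.2]
opening: 0.0873
```

Request:
arm_command(
  targets=[
    [[0, 0, 0, 0, 0, 4, 1], [0, 0, 0, 0, 0, 8, 1], [0, 0, 0, 0, 0, 12, 1], [0, 0, 0, 0, 0, 12, 1], [0, 0, 0, 0, 0, 12, 1]],
  ],
)

```text
clock: 10.02
tool_pos: [0.4804, 0.2792, 0.2733]
orientation: [-179.7, 0.2, -82.0]
force: [-0.1, 0.1, -0.4]
opening: 0.0876
```

```bash
python3 - <<'E'
from h import *
import pickle
w=snap('wrist','wrist4');s=snap('scene','scene4')
pickle.dump((w,s),open('d4.pkl','wb'))
o=ctrl.get_obs();print(o['tool_pos'],o['orientation'],o['opening'],w[0]['xyz'])
E
```

```text
[0.47902251 0.27809649 0.2695254 ] [ 1.79983189e+02  2.15891771e-02 -8.19917533e+01] 0.08787358019613167 [0.49038851 0.19628695 0.43039595]
```

View pics/wrist4.png

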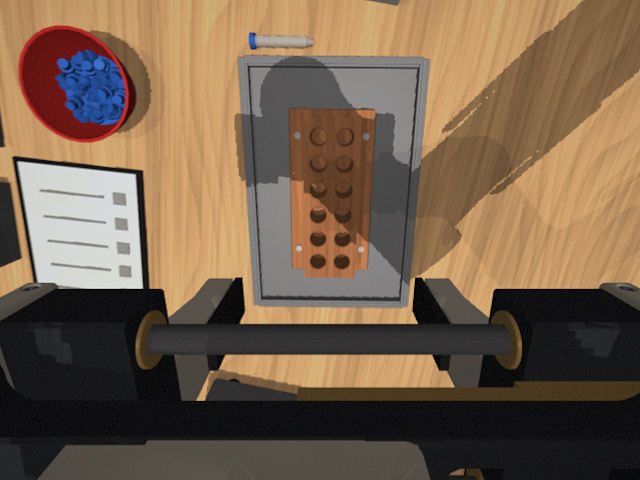

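Rack rests in the tray; holes at (318,136),(344,136),(342,262),(318,262).

```bash
python3 - <<'E'
from h import *
import pickle
w,s=pickle.load(open('d4.pkl','rb'));m=w[0]
P=np.array([onz(m,u,v,.064) for u,v in [(318,136),(344,136),(342,262),(318,262)]]);print(P.round(4),P.mean(0).round(4))
a=P[2]+P[3]-P[0]-P[1];print('yaw',np.degrees(np.arctan2(-a[0],a[1])))
B=[onz(m,u,v,.019) for u,v in [(292,108),(375,109),(368,270),(291,269)]];print('board c',np.mean(B,0).round(4))
cv2.imwrite('pics/x.png',s[1])
g=s[1];c=g[140:260,340:530];cv2.imwrite('pics/crop4.png',cv2.resize(c,None,fx=4,fy=4))
E
```

```text
[[0.5014 0.2077 0.064 ]
 [0.4747 0.204  0.064 ]
 [0.4554 0.3436 0.064 ]
 [0.4831 0.3476 0.064 ]] [0.4786 0.2757 0.064 ]
yaw 7.659602966038959
board c [0.4775 0.2757 0.019 ]
```

Request:
arm_command(
  targets=[
    [[0, 0, -0.03, 0, -4, -1, 1], [0, 0, -0.06, 0, -8, -2, 1], [0, 0, -0.09, -0.4, -12, -4, 1], [0, 0, -0.12, -0.8, -16, -6, 1], [0, 0, -0.15, -1, -20, -8, 1], [0, 0, -0.15, -1.4, -24, -10, 1], [0, 0, -0.15, -1.4, -27, -12, 1], [0, 0, -0.15, -1.4, -28.1, -14, 1]],
  ],
)

```text
clock: 10.78
tool_pos: [0.4636, -0.0058, 0.1279]
orientation: [179.9, -0.0, -90.6]
force: [1.1, 0.6, -0.8]
opening: 0.0876
```

Request:
arm_command(
  targets=[
    [[0, 0, 0, 0, 0, -1, 1], [0, 0, 0, 0, 0, -3, 1]],
  ],
)

```text
clock: 10.95
tool_pos: [0.4647, -0.0043, 0.0984]
orientation: [179.9, -0.1, -90.7]
force: [0.3, 0.5, -0.3]
opening: 0.0876
```

Request:
arm_command(
  targets=[
    [[0, 0, 0, 0, 0, -3, 1], [0, 0, 0, 0, 0, -5.5, 1], [0, 0, 0, 0, 0, -7, 1], [0, 0, 0, 0, 0, -7.6, 1], [0, 0, 0, 0, 0, -7.6, 0], [0, 0, 0, 0, 0, -7.6, 0], [0, 0, 0, 0, 0, -7.6, 0], [0, 0, 0, 0, 0, -7.6, 0]],
  ],
)

```text
clock: 11.62
tool_pos: [0.4658, -0.0024, 0.0243]
orientation: [-179.9, 0.0, -90.6]
force: [-0.6, -0.1, -1.1]
opening: 0.0668
```

Request:
arm_command(
  targets=[
    [[0, 0, 0, 0, 0, 0, 0], [0, 0, 0, 0, 0, 0, 0], [0, 0, 0, 0, 0, 0, 0]],
  ],
)

```text
clock: 11.87
tool_pos: [0.4659, -0.0024, 0.0243]
orientation: [-179.9, 0.0, -90.6]
force: [-3.5, -0.1, 7.2]
opening: 0.0654
```

```bash
python3 - <<'E'
from h import *
w=snap('wrist','wrist5');s=snap('scene','scene5')
o=ctrl.get_obs();print(o['tool_pos'],o['orientation'],o['opening'],o['force'])
cv2.imwrite('pics/combo5.png',np.hstack([w[1][:300,100:580],s[1][100:400,170:470]]))
E
```

```text
[ 0.4658963  -0.0023989   0.02426904] [-1.79927712e+02  2.64885360e-02 -9.05587609e+01] 0.06529216360140719 [-2.40376668  0.80300042  6.74521926]
```

View pics/combo5.png

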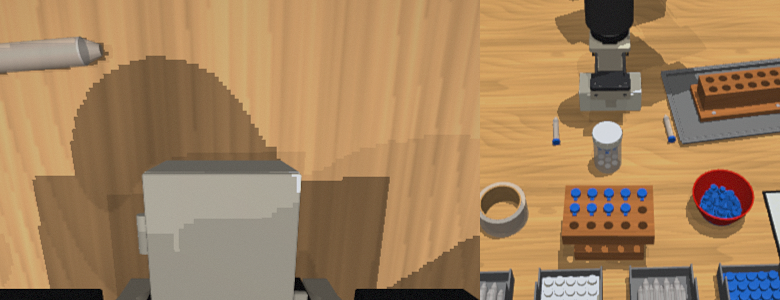

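The opening stopped at 65 mm instead of 60, so something is sticking out, probably the thumb tab or a hinge knuckle. I'll enlarge the pictures I already have.

```bash
python3 - <<'E'
import cv2,numpy as np
r=lambda f,y,x,h,w:cv2.resize(cv2.imread(f'pics/{f}.png')[y:y+h,x:x+w],(390,290),interpolation=cv2.INTER_CUBIC)
A=np.vstack([np.hstack([r('scene2',155,255,65,88),r('side2',215,360,110,148)]),np.hstack([r('scene1',155,255,65,88),r('wrist5',150,200,145,195)])])
cv2.imwrite('pics/z.png',A)
E
```

```text
(no output)
```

View pics/z.png

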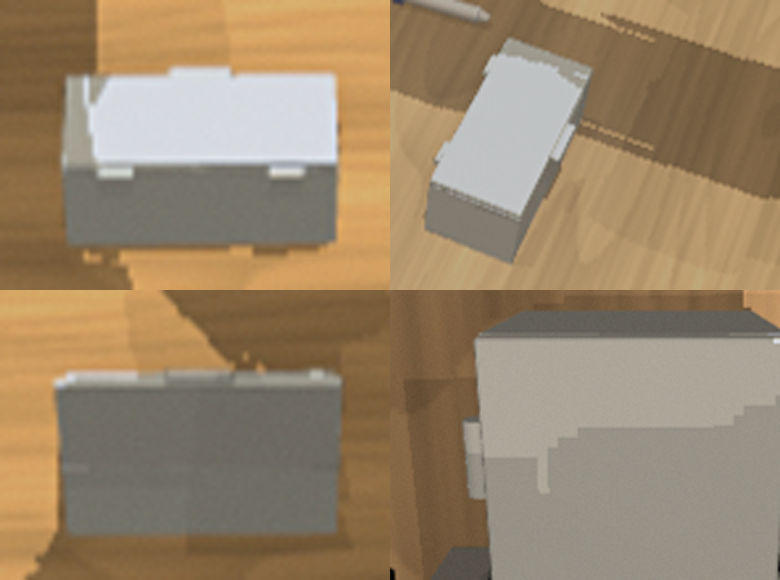

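The thumb tab (middle ±15 mm on the −x side) and two hinge knuckles (±32 to ±50 mm on the +x side) stick out near the rim. I'll open and re-grip lower, below the tab.

Request:
arm_command(
  targets=[
    [[0, 0, 0, 0, 0, 0, 1], [0, 0, 0, 0, 0, 0, 1], [0, 0, 0, 0, 0, -1, 1], [0, 0, 0, 0, 0, -1.7, 0.9], [0, 0, 0, 0, 0, -1.7, 0], [0, 0, 0, 0, 0, -1.7, 0], [0, 0, 0, 0, 0, -1.7, 0], [0, 0, 0, 0, 0, -1.7, 0]],
  ],
)

```text
clock: 12.63
tool_pos: [0.4654, -0.0026, 0.0065]
orientation: [180.0, -0.0, -90.6]
force: [1.0, -1.0, -2.1]
opening: 0.0648
```

Request:
arm_command(
  targets=[
    [[0, 0, 0, 0, 0, 0, 0], [0, 0, 0, 0, 0, 0, 0], [0, 0, 0, 0, 0, 0, 0]],
  ],
)

```text
clock: 12.88
tool_pos: [0.4654, -0.0026, 0.0065]
orientation: [-180.0, 0.0, -90.6]
force: [0.4, 0.7, -3.2]
opening: 0.0649
```

Still 65 mm, so the fingers catch the tab at any height. I'll re-grip about 26 mm off centre along +y, clear of the tab, so nothing pries the lid open.

Request:
arm_command(
  targets=[
    [[0, 0, 0, 0, 0, 0, 1], [0, 0, 0, 0, 0, 0, 1], [0, 0, 0, 0, 0.8, 0.3, 1], [0, 0, 0, 0, 2.5, 0.5, 0.9], [0, 0, 0, 0, 2.5, 0.5, 0.5], [0, 0, 0, 0, 2.5, 0.5, 0], [0, 0, 0, 0, 2.5, 0.5, 0], [0, 0, 0, 0, 2.5, 0.5, 0]],
  ],
)

```text
clock: 13.55
tool_pos: [0.4658, 0.0225, 0.0116]
orientation: [-180.0, 0.0, -90.6]
force: [-0.0, 2.7, 2.6]
opening: 0.0595
```

Request:
arm_command(
  targets=[
    [[0, 0, 0, 0, 0, 0, 0], [0, 0, 0, 0, 0, 0, 0], [0, 0, 0, 0, 0, 0, 0]],
  ],
)

```text
clock: 13.8
tool_pos: [0.4658, 0.0225, 0.0116]
orientation: [-180.0, 0.0, -90.6]
force: [0.0, 2.4, 3.5]
opening: 0.06
```

A clean 60.0 mm grip. I'll lift the box and carry it to the rack.

Request:
arm_command(
  targets=[
    [[0, 0, 0, 0, 0, 0.5, 0], [0, 0, 0, 0, 0, 1.5, 0], [0, 0, 0, 0, 0, 3.5, 0], [0, 0, 0, 0, 0, 6, 0], [0, 0, 0, 0, 0.5, 8.5, 0], [0, 0, 0.02, 0, 2, 10.5, 0], [0, 0, 0.04, 0, 4, 11.5, 0], [0, 0, 0.06, 0.2, 7, 12, 0]],
  ],
)

```text
clock: 14.47
tool_pos: [0.4669, 0.0917, 0.1332]
orientation: [-180.0, 0.0, -87.2]
force: [0.3, 1.0, -3.1]
opening: 0.06
```

Request:
arm_command(
  targets=[
    [[0, 0, 0.02, 0.1, 3, 0, 0], [0, 0, 0.04, 0.2, 6, 0, 0], [0, 0, 0.06, 0.3, 9, 0, 0], [0, 0, 0.08, 0.4, 12, 0, 0], [0, 0, 0.085, 0.5, 15, 0, 0], [0, 0, 0.085, 0.6, 18, 0, 0], [0, 0, 0.085, 0.7, 20, 0, 0], [0, 0, 0.085, 0.7, 20.9, 0, 0]],
  ],
)

```text
clock: 15.13
tool_pos: [0.4743, 0.3033, 0.1309]
orientation: [180.0, -0.0, -82.2]
force: [-0.1, 0.3, -2.1]
opening: 0.0601
```

Request:
arm_command(
  targets=[
    [[0, 0, 0, 0, 0, -1, 0], [0, 0, 0, 0, 0, -2, 0], [0, 0, 0, 0, 0, -3, 0], [0, 0, 0, 0, 0, -4, 0], [0, 0, 0, 0, 0, -4, 0]],
  ],
)

```text
clock: 15.55
tool_pos: [0.4732, 0.2991, 0.0886]
orientation: [179.8, -0.2, -82.4]
force: [-0.3, -1.5, -2.6]
opening: 0.0599
```

```bash
python3 - <<'E'
from h import *
import pickle
w=snap('wrist','wrist6');s=snap('scene','scene6');d=snap('side','side6')
pickle.dump((w,s,d),open('d6.pkl','wb'))
o=ctrl.get_obs();print(o['tool_pos'],o['orientation'],o['opening'],o['force'])
cv2.imwrite('pics/combo6.png',np.vstack([w[1][:300],cv2.resize(s[1][120:270,340:600],(520,300))[:, :520] if 0 else cv2.copyMakeBorder(cv2.resize(s[1][130:250,350:530],(450,300)),0,0,0,190,0)]))
E
```

```text
[0.47468192 0.30093033 0.09142735] [ 1.79993990e+02 -2.17714502e-02 -8.22907349e+01] 0.059789309988483454 [ 0.53925729  0.16295114 -2.60803139]
```

View pics/combo6.png

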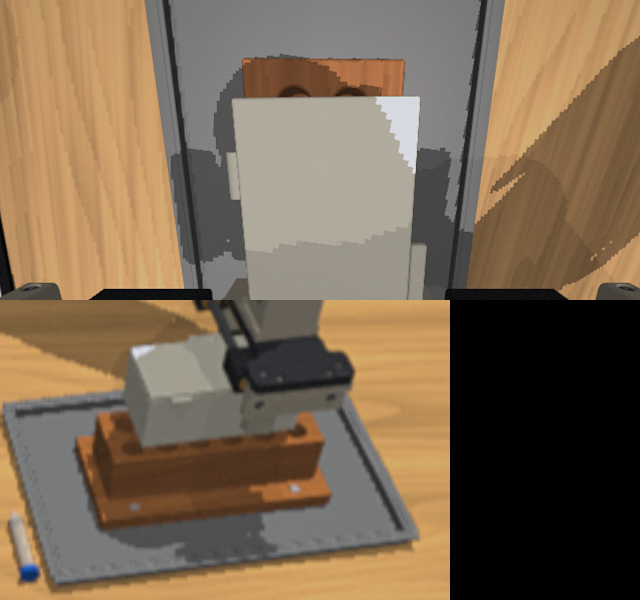

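The box is level with its lid shut and is aligned over the rack. I'll lower it gently.

Request:
arm_command(
  targets=[
    [[0, 0, 0, 0, 0, -0.6, 0], [0, 0, 0, 0, 0, -1.0, 0], [0, 0, 0, 0, 0, -1.3, 0], [0, 0, 0, 0, 0, -1.4, 0], [0, 0, 0, 0, 0, -1.5, 0], [0, 0, 0, 0, 0, -1.5, 0]],
  ],
)

```text
clock: 16.2
tool_pos: [0.4744, 0.3014, 0.0762]
orientation: [180.0, -0.0, -82.3]
force: [0.4, -0.5, -1.6]
opening: 0.0594
```

Request:
arm_command(
  targets=[
    [[0, 0, 0, 0, 0, -0.05, 0], [0, 0, 0, 0, 0, -0.1, 0], [0, 0, 0, 0, 0, -0.1, 0]],
  ],
)

```text
clock: 16.45
tool_pos: [0.4746, 0.3016, 0.0757]
orientation: [-180.0, 0.0, -82.3]
force: [-0.6, 0.5, -2.3]
opening: 0.0598
```

Request:
arm_command(
  targets=[
    [[0, 0, 0, 0, 0, -0.1, 0], [0, 0, 0, 0, 0, -0.1, 0]],
  ],
)

```text
clock: 16.62
tool_pos: [0.4746, 0.3016, 0.0756]
orientation: [-180.0, 0.0, -82.2]
force: [-3.4, -0.8, 7.5]
opening: 0.0599
```

Request:
arm_command(
  targets=[
    [[0, 0, 0, 0, 0, 0, 1], [0, 0, 0, 0, 0, 0, 1], [0, 0, 0, 0, 0, 0, 1], [0, 0, 0, 0, 0, 0, 1], [0, 0, 0, 0, 0, 1, 1], [0, 0, 0, 0, 0, 4, 1], [0, 0, 0, 0, 0, 8, 1], [0, 0, 0, 0, 0, 12, 1]],
  ],
)

```text
clock: 17.28
tool_pos: [0.474, 0.3007, 0.1959]
orientation: [179.9, -0.1, -82.3]
force: [0.8, 1.4, 0.6]
opening: 0.0875
```

Request:
arm_command(
  targets=[
    [[0, 0, 0, 0, -1, 4, 1], [0, 0, 0, 0, -2, 8, 1], [0, 0, 0, 0, -2, 8, 1], [0, 0, 0, 0, -2, 8, 1]],
  ],
)

```text
clock: 17.62
tool_pos: [0.4754, 0.2818, 0.2783]
orientation: [-179.7, 0.2, -82.3]
force: [0.2, -0.2, -0.9]
opening: 0.0879
```

```bash
python3 - <<'E'
from h import *
import pickle
w=snap('wrist','wrist7');s=snap('scene','scene7')
pickle.dump((w,s),open('d7.pkl','wb'))
o=ctrl.get_obs();print(o['tool_pos'],o['orientation'],o['opening'])
def quad(im,roi):
    x0,y0,x1,y1=roi;h=cv2.cvtColor(im,cv2.COLOR_BGR2HSV)
    M=np.zeros(im.shape[:2],'uint8');M[y0:y1,x0:x1]=((h[y0:y1,x0:x1,1]<40)&(h[y0:y1,x0:x1,2]>145))*255
    M=cv2.morphologyEx(cv2.morphologyEx(M,cv2.MORPH_CLOSE,np.ones((5,5))),cv2.MORPH_OPEN,np.ones((17,17)))
    c=max(cv2.findContours(M,0,2)[0],key=cv2.contourArea);return cv2.minAreaRect(c),cv2.boxPoints(cv2.minAreaRect(c)),cv2.contourArea(c)
r,q,a=quad(w[1],(240,60,440,285));print(r,a)
P=np.array([onz(w[0],*p,.119) for p in q]);print(P.round(4),P.mean(0).round(4),[np.linalg.norm(P[i]-P[i-1]).round(4) for i in range(4)])
# jar cap scene
h=cv2.cvtColor(s[1],cv2.COLOR_BGR2HSV);roi=s[1][215:245,275:320]
cv2.imwrite('pics/combo7.png',np.vstack([w[1][:290],cv2.copyMakeBorder(cv2.resize(s[1][130:270,250:530],(580,290)),0,0,0,60,0)]))
E
```

```text
[0.47410471 0.28112914 0.27450377] [ 1.79984611e+02  2.15473619e-02 -8.22843109e+01] 0.0876064735268639
((328.1187744140625, 204.92062377929688), (131.78799438476562, 70.39192962646484), 88.26429748535156) 8092.0
[[0.5182 0.2155 0.119 ]
 [0.4558 0.2052 0.119 ]
 [0.4308 0.3314 0.119 ]
 [0.5013 0.3435 0.119 ]] [0.4765 0.2739 0.119 ] [np.float64(0.1291), np.float64(0.0633), np.float64(0.1287), np.float64(0.0715)]
```

View pics/combo7.png

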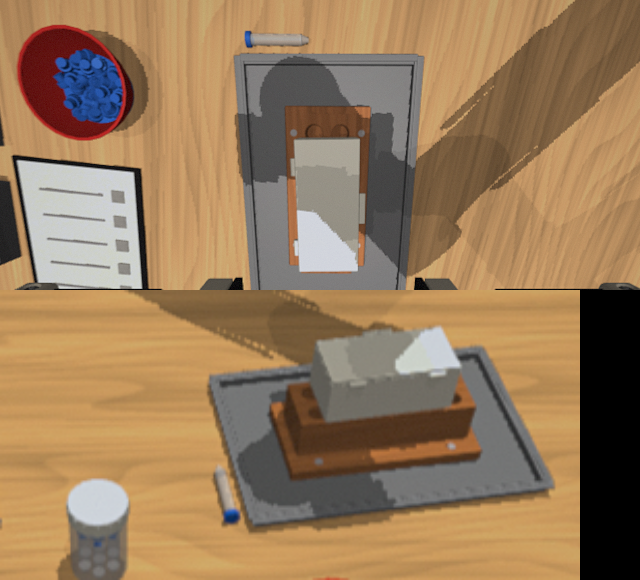

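The box sits centred on the rack with its lid shut, with its centre near (0.477, 0.275). Next I'll check the jar position from two wrist views.

```bash
python3 - <<'E'
from h import *
import pickle
w7,s7=pickle.load(open('d7.pkl','rb'));w1,s1,d1=pickle.load(open('d1.pkl','rb'))
def cap(im,x0,y0,x1,y1,t):
    h=cv2.cvtColor(im,cv2.COLOR_BGR2HSV)[y0:y1,x0:x1];M=((h[:,:,1]<35)&(h[:,:,2]>t)).astype('uint8');M=cv2.morphologyEx(M,cv2.MORPH_OPEN,np.ones((9,9)))
    c=max(cv2.findContours(M,0,2)[0],key=cv2.contourArea);e=cv2.fitEllipse(cv2.convexHull(c));return e[0][0]+x0,e[0][1]+y0,e[1]
a=cap(w1[1],130,105,215,190,175);b=cap(s7[1],275,215,320,245,150);print(a,b)
print(onz(w1[0],a[0],a[1],.095),onz(s7[0],b[0],b[1],.095),tri([(w1[0],*a[:2]),(s7[0],*b[:2])]))
m=w7[0];P=np.array([onz(m,u,v,.119) for u,v in[(294,139),(359,137),(358,271),(298,271)]]);print(P.round(4),P.mean(0).round(4))
E
```

```text
(171.7920379638672, 150.42426681518555, (56.575313568115234, 65.69281005859375)) (296.6980571746826, 232.18655014038086, (22.824796676635742, 28.568429946899414))
[ 0.64023533 -0.01253109  0.095     ] [ 0.64330142 -0.01103883  0.095     ] [ 0.64128876 -0.01171968  0.09260475]
[[0.5156 0.2142 0.119 ]
 [0.458  0.2046 0.119 ]
 [0.4379 0.3338 0.119 ]
 [0.4983 0.3421 0.119 ]] [0.4775 0.2737 0.119 ]
```

```bash
python3 - <<'E'
from h import *
import pickle
w1,s1,d1=pickle.load(open('d1.pkl','rb'));d0=pickle.load(open('d0.pkl','rb'))
m0=dict(d0['wrist'][0]);m0['rotation']=Rn.from_euler('xyz',m0['rotation'],degrees=True).as_matrix()
print(tri([(m0,217,127),(w1[0],10,63)]))
print(tri([(m0,200,279),(w1[0],16,216)]), onz(m0,217,127,.1))
print(ctrl.get_obs()['joint_pos'])
E
```

```text
[ 0.76232029 -0.0832701   0.09960805]
[0.78872942 0.04629554 0.10502585] [ 0.76211441 -0.08352759  0.1       ]
[ 5.10109324e+01  7.23904016e+00 -1.07235199e+01 -2.75806114e-02
 -7.20338660e+01 -4.32867338e+01]
```

Request:
arm_command(
  targets=[
    [[0, 0, 0, 1, -2, 0, 1], [0, 0, 0, 3, -5.5, 0, 1], [0, 0, 0, 5, -9, 0, 1], [0, 0, 0, 7, -12.5, 0, 1], [0, 0, 0, 9, -16, -1, 1], [0, 0, 0, 11, -19.5, -2, 1], [0, 0, 0, 13, -23, -3, 1], [0, 0, 0, 15, -26.5, -4, 1]],
  ],
)

```text
clock: 18.38
tool_pos: [0.6244, 0.0146, 0.2322]
orientation: [179.8, -0.0, -82.2]
force: [0.7, 0.6, -0.2]
opening: 0.0877
```

Request:
arm_command(
  targets=[
    [[0, 0, 0, 1.2, -2, -0.5, 1], [0, 0, 0, 1.5, -2.7, -2, 1], [0, 0, 0, 1.5, -2.7, -5, 1], [0, 0, 0, 1.5, -2.7, -8, 1], [0, 0, 0, 1.5, -2.7, -10, 1], [0, 0, 0, 1.5, -2.7, -11, 1], [0, 0, 0, 1.5, -2.7, -11, 1]],
  ],
)

```text
clock: 18.97
tool_pos: [0.6373, -0.0109, 0.1205]
orientation: [179.6, -0.0, -82.3]
force: [-0.7, -1.1, 0.0]
opening: 0.0878
```

Request:
arm_command(
  targets=[
    [[0, 0, 0, 0, 0, -2, 1], [0, 0, 0, 0, 0, -4, 1], [0, 0, 0, 0, 0, -5.5, 1], [0, 0, 0, 0, 0, -6.2, 1], [0, 0, 0, 0, 0, -6.2, 0.8], [0, 0, 0, 0, 0, -6.2, 0.72], [0, 0, 0, 0, 0, -6.2, 0.66], [0, 0, 0, 0, 0, -6.2, 0.6]],
  ],
)

```text
clock: 19.63
tool_pos: [0.6404, -0.0104, 0.0639]
orientation: [-179.9, 0.0, -82.2]
force: [-0.5, 0.6, 0.2]
opening: 0.0665
```

Request:
arm_command(
  targets=[
    [[0, 0, 0, 0, 0, 0, 0.4], [0, 0, 0, 0, 0, 0, 0], [0, 0, 0, 0, 0, 0, 0], [0, 0, 0, 0, 0, 0, 0]],
  ],
)

```text
clock: 19.97
tool_pos: [0.6402, -0.0105, 0.0634]
orientation: [-179.9, -0.0, -82.2]
force: [0.6, -0.1, 5.4]
opening: 0.0554
```

```bash
python3 - <<'E'
from h import *
o=ctrl.get_obs();print(o['tool_pos'],o['orientation'],o['opening'],o['force'])
E
```

```text
[ 0.64019486 -0.01052031  0.06338035] [-1.79906007e+02 -6.48473446e-03 -8.22482987e+01] 0.05536040055554063 [ 0.64216269 -0.08276182  5.41716675]
```

Request:
arm_command(
  targets=[
    [[0, 0, 0, 0, 0, 0.5, 0], [0, 0, 0, 0, 0, 1.5, 0], [0, 0, 0, 0, 0, 3.5, 0], [0, 0, 0, 0, 0, 6, 0], [0, 0, 0, 0, 0, 9, 0], [0, 0, 0, 0, 0, 12, 0], [0, 0, 0, -0.5, 1, 14.5, 0], [0, 0, 0, -1.3, 2.5, 16, 0]],
  ],
)

```text
clock: 20.63
tool_pos: [0.6274, 0.0137, 0.2262]
orientation: [-179.8, -0.0, -82.3]
force: [0.9, -0.2, -1.7]
opening: 0.0554
```

Request:
arm_command(
  targets=[
    [[0, 0, 0, -1.3, 2.2, 0.5, 0], [0, 0, 0, -2.8, 4.8, 0.7, 0], [0, 0, 0, -4.3, 7.4, 0.7, 0], [0, 0, 0, -5.8, 10, 0.7, 0], [0, 0, 0, -7.3, 12.6, 0.7, 0], [0, 0, 0, -8.8, 15.2, 0.7, 0], [0, 0, 0, -10.3, 17.8, 0.7, 0], [0, 0, 0, -11.8, 20.4, 0.7, 0]],
  ],
)

```text
clock: 21.3
tool_pos: [0.5072, 0.2193, 0.2299]
orientation: [180.0, 0.0, -82.3]
force: [0.6, 0.7, -3.2]
opening: 0.0551
```

Request:
arm_command(
  targets=[
    [[0, 0, 0, -1.3, 2.4, 0, 0], [0, 0, 0, -2.3, 4.2, 0, 0], [0, 0, 0, -2.9, 5.2, 0, 0], [0, 0, 0, -3.2, 5.6, 0, 0], [0, 0, 0, -3.2, 5.6, -0.5, 0], [0, 0, 0, -3.2, 5.6, -1.5, 0], [0, 0, 0, -3.2, 5.6, -2.3, 0], [0, 0, 0, -3.2, 5.6, -2.3, 0]],
  ],
)

```text
clock: 21.97
tool_pos: [0.4758, 0.2726, 0.2037]
orientation: [179.8, -0.1, -82.4]
force: [-0.7, -0.2, -2.8]
opening: 0.0554
```

```bash
python3 - <<'E'
from h import *
import pickle
s=snap('scene','scene8');w=snap('wrist','wrist8');pickle.dump((w,s),open('d8.pkl','wb'))
o=ctrl.get_obs();print(o['tool_pos'],o['orientation'],o['opening'],o['force'])
E
```

```text
[0.47662344 0.27334712 0.2055813 ] [ 1.79924319e+02 -7.42990990e-02 -8.23335137e+01] 0.05506862982819527 [ 0.84596666  0.14389083 -1.3684616 ]
```

Request:
arm_command(
  targets=[
    [[0, 0, 0, 0, 0, -0.6, 0], [0, 0, 0, 0, 0, -1.2, 0], [0, 0, 0, 0, 0, -1.7, 0], [0, 0, 0, 0, 0, -2, 0], [0, 0, 0, 0, 0, -2.2, 0], [0, 0, 0, 0, 0, -2.2, 0]],
  ],
)

```text
clock: 22.57
tool_pos: [0.4763, 0.2743, 0.1838]
orientation: [180.0, -0.0, -82.3]
force: [0.3, 0.9, -0.7]
opening: 0.0553
```

Request:
arm_command(
  targets=[
    [[0, 0, 0, 0, 0, -0.05, 0], [0, 0, 0, 0, 0, -0.1, 0], [0, 0, 0, 0, 0, -0.15, 0], [0, 0, 0, 0, 0, -0.2, 0]],
  ],
)

```text
clock: 22.9
tool_pos: [0.4766, 0.2745, 0.1826]
orientation: [-180.0, 0.0, -82.3]
force: [0.0, 0.4, -1.1]
opening: 0.055
```

Request:
arm_command(
  targets=[
    [[0, 0, 0, 0, 0, -0.05, 0], [0, 0, 0, 0, 0, -0.1, 0], [0, 0, 0, 0, 0, -0.1, 0]],
  ],
)

```text
clock: 23.15
tool_pos: [0.4767, 0.2746, 0.1823]
orientation: [-180.0, 0.0, -82.2]
force: [-2.0, 0.0, 4.5]
opening: 0.0554
```

Request:
arm_command(
  targets=[
    [[0, 0, 0, 0, 0, 0, 0.7], [0, 0, 0, 0, 0, 0, 0.85], [0, 0, 0, 0, 0, 0, 1], [0, 0, 0, 0, 0, 0, 1], [0, 0, 0, 0, 0, 0, 1], [0, 0, 0, 0, 0, 1, 1], [0, 0, 0, 0, 0, 3, 1], [0, 0, 0, 0, 0, 6, 1]],
  ],
)

```text
clock: 23.82
tool_pos: [0.4754, 0.2735, 0.2404]
orientation: [179.8, -0.2, -82.3]
force: [0.0, 0.7, -0.5]
opening: 0.0874
```

Request:
arm_command(
  targets=[
    [[0, 0, 0, 0, 0, 3, 1], [0, 0, 0, 0, -1, 6, 1], [0, 0, 0, 0, -4, 6, 1], [0, 0, 0, 0, -8, 6, 1], [0, 0, 0, 0, -12, 6, 1], [0, 0, 0, 0, -14, 6, 1], [0, 0, 0, 0, -14, 6, 1]],
  ],
)

```text
clock: 24.4
tool_pos: [0.4761, 0.1311, 0.3029]
orientation: [-179.9, 0.0, -82.4]
force: [-0.3, -0.3, 0.4]
opening: 0.0877
```

```bash
python3 - <<'E'
from h import *
s=snap('scene','scene9');d=snap('side','side9')
S=s[0]
def sil(im,x0,y0,x1,y1,smax,vmin):
    h=cv2.cvtColor(im,cv2.COLOR_BGR2HSV)[y0:y1,x0:x1];M=((h[:,:,1]<smax)&(h[:,:,2]>vmin)).astype('uint8')
    c=max(cv2.findContours(M,0,2)[0],key=cv2.contourArea);x,y,w,b=cv2.boundingRect(c);return M,(x+x0,y+y0,w,b),cv2.contourArea(c)
print('expected cap-top centre px',proj(S,(.477,.2743,.214)),'box centre',proj(S,(.477,.274,.119)))
print('cap',sil(s[1],385,90,490,150,35,170)[1:])
h=cv2.cvtColor(s[1],cv2.COLOR_BGR2HSV)
for y in range(94,196,6): print(y,' '.join(f'{h[y,x,1]:3d}/{h[y,x,2]:3d}' for x in range(384,496,8)))
E
```

```text
expected cap-top centre px (np.float64(444.07752406155544), np.float64(122.62161348134464)) box centre (np.float64(436.07435901466704), np.float64(159.70674531801035))
cap ((430, 115, 29, 18), 375.5)
94  40/ 90 138/187 136/188 139/193 140/193 138/194 135/192 138/187 136/180 137/194 140/188 139/193 135/192 136/185
100  36/ 92 136/175 138/183 139/196 137/195 134/198 140/199 136/204 136/204 136/202 134/206 138/204 137/203 135/202
106 136/191 135/181 135/185 136/188 136/203 136/200 133/203 134/202 136/203 134/204 136/204 136/204 136/201 137/203
112 136/182 135/178 138/185 140/188 140/189 139/202 134/206 140/206 137/203 136/206 136/204 137/205 136/206 137/201
118 139/185 133/186 135/179 137/184 134/188 136/185   6/207  17/216  15/215 134/205 134/205 134/206 136/203 137/199
124 134/184 136/174 138/172 137/179 137/183 137/180  14/219  14/216  13/215  15/216 136/201 136/191 140/199 140/204
130 137/180 135/180 135/181 136/195 138/190 137/190  25/101  17/220  15/217   5/161 137/201 137/205 134/205 132/205
136 136/172 137/168 139/181 139/182 136/188 135/189  45/ 90  28/111  30/111 128/175 139/1
[... 370 characters left out ...]
/206
160 136/135 134/139 137/207  14/217  17/215  19/107   9/109   9/118   6/128  15/216  15/215   9/114   3/ 95 137/205
166 136/135  84/112  28/ 92  16/223  14/219  29/158  21/110  19/110  16/220  13/217  14/219   9/167   2/115  96/154
172   9/ 54   8/ 65  21/ 96  25/ 91  15/222   3/192  25/131  18/128  22/125  27/103  29/104 153/155   6/118   0/116
178   0/ 77 171/164 121/ 76  19/ 92  29/113  26/106  25/112  27/112  28/111  27/114  27/113 170/156   2/119   6/ 43
184  98/104 167/169 164/101  26/100  27/112  27/114  25/112  30/112  29/113  27/113  25/112 168/155   9/119   0/118
190 160/113 161/ 57 152/ 74  27/113  25/113  20/112  59/113 108/ 97 164/ 81 154/ 81 157/ 81 152/ 79   4/121   4/117
```

The cap is at (444.5,124) against a predicted (444,123), so the jar is upright at the right height. I'll do a quick bystander check, then hand in.

```bash
python3 - <<'E'
from h import *
a=cv2.imread('pics/scene2.png');b=cv2.imread('pics/scene9.png')
f=lambda im,r,c:(lambda M:tuple(np.round(np.argwhere(M).mean(0)[::-1],1)) if M.any() else None)(c(cv2.cvtColor(im,cv2.COLOR_BGR2HSV)[r[1]:r[3],r[0]:r[2]]))
blue=lambda h:(h[:,:,0]>100)&(h[:,:,0]<125)&(h[:,:,1]>150)
for n,r in dict(tube_a=(235,215,258,250),tube_b=(348,210,372,250),basin=(375,265,450,330)).items(): print(n,f(a,r,blue),f(b,r,blue))
print('tape diff',cv2.absdiff(a,b)[280:340,160:222].mean())
ctrl.close_job()
E
```

```text
tube_a (np.float64(10.6), np.float64(26.3)) (np.float64(10.6), np.float64(26.2))
tube_b (np.float64(13.3), np.float64(28.8)) (np.float64(13.1), np.float64(29.0))
basin (np.float64(35.5), np.float64(37.4)) (np.float64(35.5), np.float64(37.4))
tape diff 5.570340501792114
the job is handed in; nothing more can be done
```

The kit is put away: I pressed the lid of the caps box shut, then stacked rack, box and jar in the tray. The job was handed in at about 24.5 s of the 72 s allowed.

**Box grip:** My first two grips on the box stopped at 65 mm because the fingers caught the lid's thumb tab. I opened and re-gripped about 26 mm off centre, clear of the tab, and that closed cleanly at 60 mm. Each piece was lowered until the force reading showed contact, then released.

**Last checks:**

| Check | Measured | Compared with |
|---|---|---|
| Rack centre | (0.478, 0.276) m, yaw 7.7° | tray centre (0.480, 0.278) m, yaw about 8° |
| Box centre | (0.4775, 0.274) m | within about 2 mm of the rack |
| Box lid | looks shut in the last picture, after the box was placed | not measured as an angle |
| Jar cap in the scene picture | pixel (444.5, 124) | predicted (444, 123), so it looks upright and centred |
| Loose tubes and basin | within 0.2 pixels of their earlier positions | pictures from before and after the stacking |

- **Tape roll:** I only compared pictures for it. They differed by a small average (5.6 of 255), and the arm never went near it.
- **After the jar was placed:** I had used all 12 picture views by then, so the jar's final position was checked only by numbers. Side-view height estimates made from hand-picked pixels scattered by up to about 25 mm. I relied instead on the stated heights, and each set-down touched within about 1 mm of the height they predict.

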